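Lock the polisher's disc and tighten its wing nut

TASK

The disc on the polisher has just been changed and its wing nut is still loose, but the disc spins round with the nut. Turn the disc until a notch faces the lock bolt and push the bolt fully home, turn the wing nut clockwise until it is fully tight, then draw the bolt fully back out so that the disc is free to run. Leave the bottle, the tin and the blue box beside the machine where they are.

Things in the scene. Friction and masses are not known exactly. Their poses are not given: they have to be found in the camera images.
- polisher: Disc polisher fixed to the desk: a light grey housing, a drum 198 mm across with a 116 mm wide tongue to its front; 264 mm long, top deck 50 mm above the desk. Origin on the desk under the spindle axis; x points from the lock bolt to the spindle, z up. The tongue runs to x = -165 mm. The horizontal disc is centred over the origin: an aluminium flange 170 mm across (z = 56 to 64 mm) with six notches in its rim, and on it a dark lap 136 mm across (top at z = 70 mm).
- lap_disc (a joint): Angle of the disc, anticlockwise from above positive (rad), unlimited. It spins on its bearing with little drag (0.04 N m): pushed slowly it stops where it is left, pushed fast it coasts on past the mark. Six notches, 15 mm wide and 13 mm deep, stand 60 degrees (1.0472 rad) apart; one faces the bolt whenever the value is a whole multiple of 1.0472. The bolt's tapered nose finds its way in, and centres the disc, from up to about 0.05 rad off.
- wing_nut (a joint): Turn of the wing nut relative to the disc, clockwise from above positive (rad): it tightens as the value grows and stops dead, fully tight, at 2.0; the loose end stop is at 0. Its thread drags (0.2 N m), so while the disc is free the disc turns along with the nut in either direction and the value stays as it was.
- lock_bolt (a joint): Slide of the lock bolt towards the spindle (m): 0 fully drawn back, clear of the disc; 0.016 fully home in a notch. With no notch in front of it, it is stopped by the rim at about 0.005. It stays where it is left; about 2 N moves it.
- spindle_axis (a point): Point on the spindle axis at the top face of the lap, 70 mm above the desk. The wing nut turns about this axis; its 25 mm hub stands from 74 to 97 mm above the desk on a washer 44 mm across, the end of the stud is at 106 mm.
- notch_0 (a point): Middle of one of the six notches, 80 mm from the spindle axis, on the top face of the flange, 64 mm above the desk.
- wing_a (a point): Middle of one wing of the bright metal wing nut, 30.5 mm from the spindle axis, 90 mm above the desk. A wing is an upright blade 9 mm thick that reaches 43 mm out from the axis, between 78 and 103 mm above the desk.
- wing_b (a point): Middle of the other, opposite wing; same size.
- lock_tab (a point): Centre of the exposed part of the lock bolt's upright dark thumb tab, 85 mm above the desk: a plate 8 mm thick along the bolt's travel and 26 mm wide, its top 98 mm and its foot 62 mm above the desk. 128 mm from the spindle axis with the bolt drawn back, 112 mm with it home. Between tab and disc a low guide bridge reaches 70 mm above the desk; beside and in front of the tab the guide reaches 66 mm, out to 155 mm from the spindle axis.
- oil_bottle_mid (a point): Bystander: standing bottle with a blue cap, 38 mm across and 118 mm high; its centre.
- tin_mid (a point): Bystander: small round box with an amber lid, 33 mm across and 18 mm high; its centre.
- card_box_mid (a point): Bystander: blue and white card box 58 x 30 x 42 mm; its centre.

How it is judged:
On the way, in this order (a step that is already met when the one before it is completed fails the run):
1. the lock bolt is fully home in a notch (value of joint lock_bolt above 0.0142 m), for 0.2 s.
2. the wing nut is fully tight, with the lock bolt still home (value of joint wing_nut above 1.92 rad and value of joint lock_bolt above 0.0142 m), for 0.2 s.
At the end, for the whole second after the job is handed in: The wing nut is within 0.08 rad of its tight stop, the lock bolt is drawn back to within 2 mm of its outer stop, the disc is at rest, and the bottle, the tin and the blue box are within 20 mm of where they stood (value of joint lock_bolt below 0.002 m and value of joint wing_nut above 1.92 rad and velocity of joint lap_disc between -0.05 and 0.05 rad/s and distance of each of oil_bottle_mid, tin_mid, card_box_mid from where it was at the start of the episode below 0.02 m); the robot touches nothing.
It fails at once if the bottle, the tin or the blue box is knocked or moved (distance of any of oil_bottle_mid, tin_mid, card_box_mid from where it was at the start of the episode above 0.02 m).
It also fails if it takes over 58 s, if anything falls off the work surface, if the arm or the gripper's body presses on something with over 40 N, if the wrist force passes 120 N, or if a joint passes its speed limit or range.

ROBOT

A 6-joint arm with a two-finger parallel gripper is mounted at the origin on a cart in front of the work surface, level with it; the furniture and walls round the work are solid. World frame = base frame: x ahead of the robot, y to its left, z up, the work surface at z = 0. Lengths are in m, angles in rad, forces in N, time in s.
With the tool pointing down it reaches from about 0.25 to 0.725 m from the base axis. Payload 4 kg.
Tool frame: the origin (TCP) lies midway between the tips of the shut fingers; the grasp point (between the pads) lies bot.tcp_to_grasp behind it (bot.tcp_to_grasp is the distance from the TCP to the grasp point, in m); z points along the fingers, y is the line along which they close (so a half turn about z gives the same grasp; the last joint's range is limited). The gripper opens to 85 mm and grips with 20 to 120 N. Pads are 22 mm wide; open, the fingers measure 114 mm over their backs; the gripper's body (76 mm by 85 mm) begins 54 mm behind the grasp point. The pads swing forward as they close: fully open they stand 13 mm farther back than shut.
Start: joints at [1.264, 0.241, 0.005, 1.335, 0, 1.571], TCP at [0.151, 0.477, 0.196] pointing down, gripper open.
Joint ranges: [-2.72, 2.72], [-1.05, 1.87], [-1.09, 1.28], [-1.99, 2.15], [-1.42, 1.44], [-3.14, 3.14]. Speed limits (rad/s): [2.79, 2.79, 3.14, 3.14, 3.14, 3.14].

INTERFACE

Orientations are given as a unit quaternion [x, y, z, w].
In Python, from workcell import readout, camera, bot gives the robot as it stands. The module is installed in compiled form; this text tells all that it offers.
- The arm moves only by the tool jog_arm, never from a script. Its argument "motion" is a list of rows, each an object of numbers: "x", "y", "z": the shift along the tool's x, y, z in mm; "spin": the turn about the tool's z in degrees; "fingers": the closure, from -1 (fully open) to 1 (shut). A call has 1 to 8 rows; each row is the pose to reach, as a shift and turn from the pose commanded when the call began, along the tool's axes at that moment; what a row does not reach only later rows make up. A row lasts 1/8 s, in which the tool goes at most 62.5 mm and 10.7 degrees, less where a joint would pass 70% of its speed; a pose out of reach is approached as far as the arm can. A call with a gripper value outside its range is refused whole. The fingers move at their own pace and stop on an object; the grip force is fixed at half the most. Time passes only in rows, so rows that repeat a pose let the fingers close. It gives the time, the measured TCP pose, the force, the opening and the grip force at its end, in the units of the state.
- readout.get_obs(): the state, without advancing time (a new reading comes with each control period).
- camera(name): name is "scene" or "top"; returns a dict with "pixels" (384x512x3 uint8, red, green, blue), "K" (3x3 intrinsics, pixels), "dist" ([k1, k2, p1, p2, k3] as OpenCV has them; the pictures are not rectified), "rvec" (rotation vector, rad) and "tvec" (3), from world to camera coordinates, as OpenCV has them. Camera axes: x right, y down, z forward; pixel columns grow to the right and rows downward; lengths in m; the calibration is good to about 2 mm. A picture is of the moment at which its call begins. There is no depth.
- bot.job_done(): hands the job in; it is judged then, once.
The state is a dict: "clock": time; "joint_pos": joint angles; "joint_vel": joint speeds; "tau": joint torques, N m; "eef_pos": TCP position; "tool_rot": TCP orientation; "ft_force": force on the tool from outside, world axes, zero at the start; "ft_torque": the same for the moment, N m; "grip_width": finger opening in m; "grasp_force": force on a finger pad.
Only numpy, scipy, OpenCV 4.12 (cv2) and the standard library are available. Lean on these libraries where they do the work, as an engineer would, in place of code of your own. Each camera call takes 0.05 s, during which the arm holds its last target. There are 200 camera calls.

## Working session

There is one attempt and no reset: what is moved stays moved. The work goes in short steps, Python scripts to look and compute and a tool call to move; the robot and the scene stay as the last step left them, time stands still between calls to the robot, and variables do not carry over. Pictures are saved under pics/ and viewed, at most 10 in all, crops included, and the job is handed in when it is done.

Besides the shell and the picture viewer there is one more tool, called after "Request:" by a JSON object that holds its "name" and its "arguments", one argument or row to a line. jog_arm: Moves the arm, as the interface text tells. Its arguments: {"type":"object","properties":{"motion":{"type":"array"}},"required":["motion"]}

```bash
mkdir -p pics; cat > h.py <<'E'
import numpy as np, cv2
from workcell import readout, camera, bot
def snap(name,fn=None):
    c=camera(name)
    if fn: cv2.imwrite('pics/'+fn, cv2.cvtColor(c['pixels'],cv2.COLOR_RGB2BGR))
    return c
def ray(c,uv,z):
    p=cv2.undistortPoints(np.array([[uv]],float),c['K'],c['dist'])[0,0]
    R=cv2.Rodrigues(np.array(c['rvec']))[0]; t=np.array(c['tvec']).ravel()
    o=-R.T@t; d=R.T@np.array([p[0],p[1],1]); return o+d*(z-o[2])/d[2]
def proj(c,P):
    return cv2.projectPoints(np.array(P,float).reshape(-1,3),np.array(c['rvec']),np.array(c['tvec']),c['K'],c['dist'])[0][:,0]
E
python3 - <<'E'
from h import *
a=snap('top');b=snap('scene')
cv2.imwrite('pics/t0.png',cv2.resize(cv2.cvtColor(a['pixels'],cv2.COLOR_RGB2BGR),(800,600)))
cv2.imwrite('pics/s0.png',cv2.resize(cv2.cvtColor(b['pixels'],cv2.COLOR_RGB2BGR),(800,600)))
o=readout.get_obs();print(o, bot.tcp_to_grasp)
E
```

```text
{'clock': 0.1, 'joint_pos': array([1.26395756e+00, 2.41328214e-01, 3.87162122e-03, 1.33516702e+00,
       2.01657112e-05, 1.57080995e+00]), 'joint_vel': array([ 6.86231774e-05, -1.95845317e-03,  1.48824903e-03, -5.78034946e-04,
        1.31475487e-03, -7.64408724e-04]), 'tau': array([-1.54853519e-04, -3.73137903e+01,  2.53010166e+01,  1.08484738e-02,
       -2.24535057e-06, -5.76768372e-06]), 'eef_pos': array([0.15083206, 0.47606571, 0.19471156]), 'tool_rot': array([ 1.52824917e-01,  9.88252857e-01, -9.01369446e-04, -1.49579235e-04]), 'ft_force': array([-0.83128677, -0.33909494, -0.96705007]), 'ft_torque': array([-0.03042518, -0.0086822 , -0.07321594]), 'grasp_force': 0.0, 'grip_width': 0.0853394211980341} 0.0187
```

View pics/t0.png

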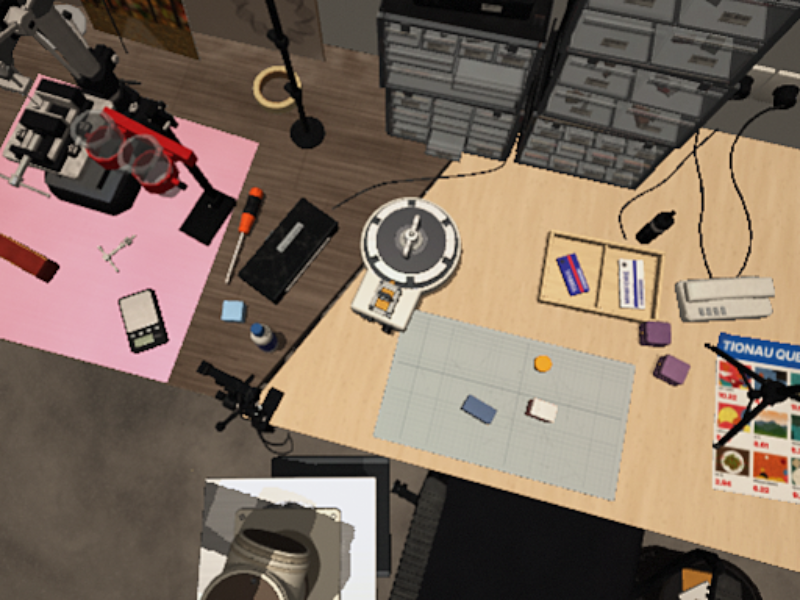

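View pics/s0.png

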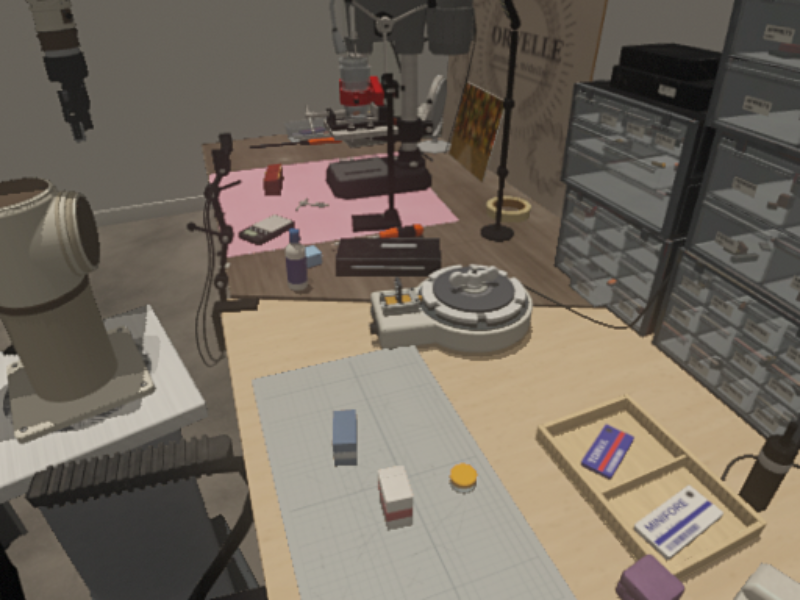

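The top view shows the polisher at about (410,243) of 800x600, with the tongue and tab towards (385,300). The bottle is at (262,335), the tin at (543,363) and the blue box at (478,409). Next I'll crop in on the polisher.

```bash
python3 - <<'E'
from h import *
a=snap('top');b=snap('scene')
s=lambda c,x0,y0,x1,y1,k:cv2.resize(cv2.cvtColor(c['pixels'],cv2.COLOR_RGB2BGR)[y0:y1,x0:x1],None,fx=k,fy=k,interpolation=cv2.INTER_CUBIC)
A=s(a,218,118,304,218,6); B=s(b,232,160,352,230,6)
cv2.imwrite('pics/ta.png',A)   # 516x600
cv2.imwrite('pics/sb.png',B)   # 720x420
def q(u,v,z): return ray(a,(u*.64+0,v*.64),z).round(3)
print('cam',ray(a,(256,192),0), 'center',q(410,241,.07),'bottle',q(262,335,.06),'tin',q(543,363,.018),'box',q(478,409,.04),'lb',q(232,310,.02),'tab',q(384,302,.085))
E
```

```text
cam [ 0.48811325 -0.21105757  0.        ] center [ 0.587 -0.231  0.07 ] bottle [0.408 0.048 0.06 ] tin [ 0.357 -0.483  0.018] box [ 0.27  -0.352  0.04 ] lb [0.466 0.119 0.02 ] tab [ 0.463 -0.18   0.085]
```

View pics/ta.png

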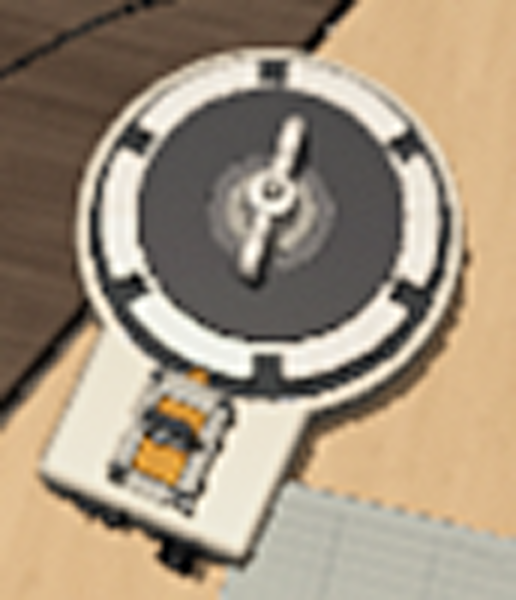

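View pics/sb.png

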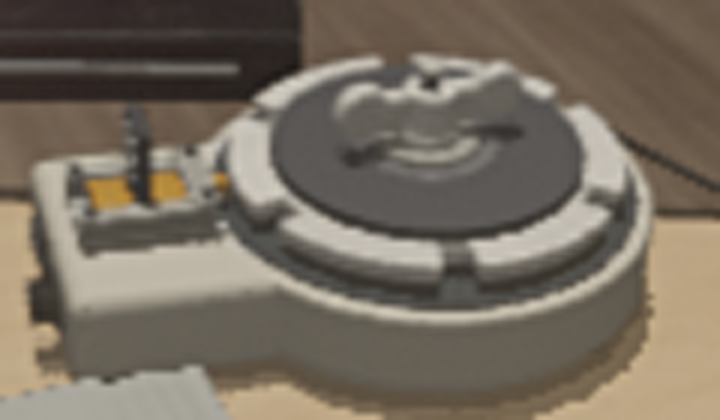

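The crop shows six dark notches, at (273,72), (138,138), (128,288), (266,370), (407,290) and (405,138). The wing runs from (295,122) to (252,280). The dark tab is at (172,432), and the tongue edges run from (100,340) to (42,470) and from (310,420) to (245,560).

```bash
python3 - <<'E'
from h import *
a=snap('top'); b=snap('scene')
f=lambda u,v,z: ray(a,(218+(u-2.5)/6,118+(v-2.5)/6),z)
g=lambda u,v,z: ray(b,(232+(u-2.5)/6,160+(v-2.5)/6),z)
N=np.array([f(u,v,.064) for u,v in [(273,72),(138,138),(128,288),(266,370),(407,290),(405,138)]])
c=N.mean(0);d=N-c;print('centre',c.round(4),'r',np.linalg.norm(d[:,:2],axis=1).round(4))
an=np.degrees(np.arctan2(d[:,1],d[:,0]));print('notch ang',an.round(1),'mod60',(an%60).round(1))
h=f(270,195,.106);print('stud',h.round(4))
for n,p,z in [('wing',((252,280),(295,122)),.103),('L',((42,470),(100,340)),.05),('R',((245,560),(310,420)),.05),('g',((118,470),(160,375)),.066),('g2',((190,512),(228,410)),.066)]:
    P,Q=f(*p[0],z),f(*p[1],z);w=Q-P;print(n,P.round(4),Q.round(4),'ang',np.degrees(np.arctan2(w[1],w[0])).round(1),'len',np.linalg.norm(w).round(4))
for z in (.09,.098): 
  t=f(172,425,z)-c;print('tab',(t+c).round(4),'r',np.linalg.norm(t[:2]).round(4),'ang',np.degrees(np.arctan2(t[1],t[0])).round(1))
t=g(132,110,.098)
print('scene tab top',t.round(4), 'scene stud',g(430,78,.106).round(4))
n=[g(265,213,.064),g(458,262,.064),g(605,195,.064)]
for k in n:
  k=k-c;print('scene notch',np.linalg.norm(k[:2]).round(4),np.degrees(np.arctan2(k[1],k[0])).round(1))
E
```

```text
centre [ 0.5925 -0.2312  0.064 ] r [0.0774 0.0784 0.0809 0.0814 0.0792 0.0805]
notch ang [  -2.2   57.7  118.1  177.9 -120.7  -59.7] mod60 [57.8 57.7 58.1 57.9 59.3  0.3]
stud [ 0.5872 -0.2302  0.106 ]
wing [ 0.545 -0.221  0.103] [ 0.6261 -0.2432  0.103 ] ang -15.3 len 0.0841
L [ 0.4645 -0.1166  0.05  ] [ 0.5316 -0.1452  0.05  ] ang -23.1 len 0.073
R [ 0.4181 -0.2169  0.05  ] [ 0.489  -0.2502  0.05  ] ang -25.2 len 0.0783
g [ 0.4603 -0.155   0.066 ] [ 0.5084 -0.1758  0.066 ] ang -23.3 len 0.0524
g2 [ 0.439  -0.1901  0.066 ] [ 0.4902 -0.2092  0.066 ] ang -20.4 len 0.0546
tab [ 0.4766 -0.1819  0.09  ] r 0.1259 ang 156.9
tab [ 0.4745 -0.182   0.098 ] r 0.1278 ang 157.4
scene tab top [ 0.4784 -0.1714  0.098 ] scene stud [ 0.5869 -0.2342  0.106 ]
scene notch 0.085 175.8
scene notch 0.0799 -123.4
scene notch 0.0772 -59.5
```

Measured layout: spindle at about (0.590, -0.2315), polisher x axis at -23.2°, notches at about 178.5°, so the disc needs about 22° clockwise to bring one to 156.8°. I'll go to the nut first and check the joint sign halfway.

Request:
{"name": "jog_arm", "arguments": {
  "motion": [
    {"x": -50, "y": -43},
    {"x": -100, "y": -86},
    {"x": -150, "y": -129},
    {"x": -200, "y": -172},
    {"x": -250, "y": -215},
    {"x": -316, "y": -271},
    {"x": -316, "y": -271}
  ]
}}

```text
validation failed for argument at $.mo...
```

```bash
cat >> h.py <<'E'
from scipy.spatial.transform import Rotation as Ro
C=np.array([.590,-.2315])
def to(x,y,z,yaw=None):
    "tool-axis shift to world x,y,z from measured pose; yaw=wanted world angle of tool y (deg)"
    o=readout.get_obs();R=Ro.from_quat(o['tool_rot']).as_matrix()
    ya=np.degrees(np.arctan2(R[1,1],R[0,1]))
    print('t',round(o['clock'],2),'tcp',o['eef_pos'].round(4),'yaw',ya.round(1),'j',o['joint_pos'].round(2),'F',o['ft_force'].round(1),'w',round(o['grip_width'],4))
    print('shift mm',(R.T@(np.array([x,y,z])-o['eef_pos'])*1000).round(1),'spin',None if yaw is None else round((ya-yaw+90)%180-90,1))
E
python3 -c "
from h import *
to(*C,.13)"
```

```text
t 0.3 tcp [0.151  0.4764 0.1952] yaw 72.4 j [ 1.26  0.24  0.    1.34 -0.    1.57] F [-0.8  0.  -0.3] w 0.0857
shift mm [-632.4 -542.2   65.6] spin None
```

Request:
{"name": "jog_arm", "arguments": {
  "motion": [
    {"x": -50, "y": -43, "z": 0, "spin": 0, "fingers": -1},
    {"x": -100, "y": -86, "z": 0, "spin": 0, "fingers": -1},
    {"x": -150, "y": -129, "z": 0, "spin": 0, "fingers": -1},
    {"x": -200, "y": -172, "z": 0, "spin": 0, "fingers": -1},
    {"x": -250, "y": -215, "z": 0, "spin": 0, "fingers": -1},
    {"x": -316, "y": -271, "z": 0, "spin": 0, "fingers": -1},
    {"x": -316, "y": -271, "z": 0, "spin": 0, "fingers": -1}
  ]
}}

```text
clock: 1.18
eef_pos: [0.3742, 0.1245, 0.197]
tool_rot: [0.153, 0.988, 0.005, 0.003]
ft_force: [0.7, -0.4, -0.5]
grip_width: 0.0853
grasp_force: 0.0
```

```bash
python3 -c "
from h import *
to(*C,.15,74.7)"
```

```text
t 1.18 tcp [0.3742 0.1245 0.197 ] yaw 72.4 j [ 0.32  0.02 -0.25  1.29  0.01  0.62] F [ 0.7 -0.4 -0.5] w 0.0853
shift mm [-313.3 -274.4   45.3] spin -2.3
```

Request:
{"name": "jog_arm", "arguments": {
  "motion": [
    {"x": -50, "y": -44, "z": 0, "spin": 0, "fingers": -1},
    {"x": -100, "y": -88, "z": 0, "spin": 0, "fingers": -1},
    {"x": -150, "y": -132, "z": 0, "spin": 0, "fingers": -1},
    {"x": -200, "y": -176, "z": 0, "spin": 0, "fingers": -1},
    {"x": -250, "y": -220, "z": 0, "spin": 0, "fingers": -1},
    {"x": -313, "y": -273, "z": 20, "spin": 0, "fingers": -1},
    {"x": -313, "y": -273, "z": 45, "spin": -2, "fingers": -1},
    {"x": -313, "y": -273, "z": 45, "spin": -2, "fingers": -1}
  ]
}}

```text
clock: 2.17
eef_pos: [0.5847, -0.2338, 0.1451]
tool_rot: [0.137, 0.991, 0.001, -0.004]
ft_force: [-0.5, 0.2, -0.8]
grip_width: 0.0852
grasp_force: 0.0
```

```bash
python3 - <<'E'
from h import *
to(*C,.077,74.7)
a=snap('top'); cv2.imwrite('pics/n1.png',cv2.resize(cv2.cvtColor(a['pixels'],cv2.COLOR_RGB2BGR)[108:228,200:340],None,fx=5,fy=5,interpolation=cv2.INTER_CUBIC))
E
```

```text
t 2.17 tcp [ 0.5847 -0.2338  0.1451] yaw 74.2 j [-0.38  0.53  0.31  1.35 -0.   -0.1 ] F [-0.5  0.2 -0.8] w 0.0852
shift mm [-5.   3.6 68.1] spin -0.5
```

View pics/n1.png

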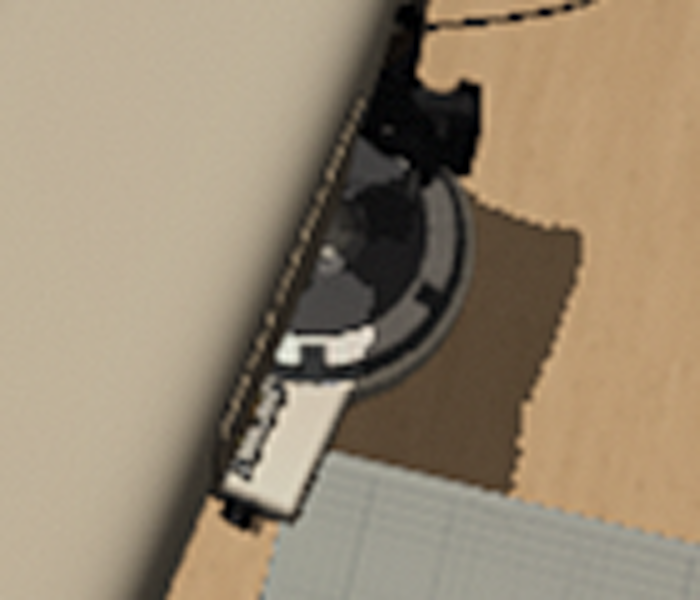

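The arm hides most of the top view, but both fingers stand clear of the nut's sides. I'll descend and grip the hub.

Request:
{"name": "jog_arm", "arguments": {
  "motion": [
    {"x": -3, "y": 3, "z": 0, "spin": 0, "fingers": -1},
    {"x": -3, "y": 3, "z": 20, "spin": 0, "fingers": -1},
    {"x": -3, "y": 3, "z": 40, "spin": 0, "fingers": -1},
    {"x": -3, "y": 3, "z": 60, "spin": 0, "fingers": -1},
    {"x": -3, "y": 3, "z": 67, "spin": 0, "fingers": -1},
    {"x": -3, "y": 3, "z": 67, "spin": 0, "fingers": -1}
  ]
}}

```text
clock: 2.98
eef_pos: [0.5904, -0.229, 0.0846]
tool_rot: [0.135, 0.991, -0.0, 0.001]
ft_force: [-0.8, -0.0, -0.2]
grip_width: 0.0852
grasp_force: 0.0
```

```bash
python3 - <<'E'
from h import *
to(.588,-.2315,.077,74.7)
E
```

```text
t 2.98 tcp [ 0.5904 -0.229   0.0846] yaw 74.5 j [-0.37  0.57  0.2   1.21  0.   -0.1 ] F [-0.8 -0.  -0.2] w 0.0852
shift mm [ 1.6 -3.   7.6] spin -0.2
```

Request:
{"name": "jog_arm", "arguments": {
  "motion": [
    {"x": 2, "y": -3, "z": 7, "spin": 0, "fingers": -1},
    {"x": 2, "y": -3, "z": 7, "spin": 0, "fingers": 0},
    {"x": 2, "y": -3, "z": 7, "spin": 0, "fingers": 0.5},
    {"x": 2, "y": -3, "z": 7, "spin": 0, "fingers": 1},
    {"x": 2, "y": -3, "z": 7, "spin": 0, "fingers": 1},
    {"x": 2, "y": -3, "z": 7, "spin": 0, "fingers": 1},
    {"x": 2, "y": -3, "z": 7, "spin": 0, "fingers": 1}
  ]
}}

```text
clock: 3.85
eef_pos: [0.5873, -0.2322, 0.0765]
tool_rot: [0.136, 0.991, 0.0, -0.0]
ft_force: [-0.3, -0.2, -0.1]
grip_width: 0.0
grasp_force: 0.0
```

```bash
python3 - <<'E'
from h import *
to(.588,-.2315,.077,74.7)
E
```

```text
t 3.85 tcp [ 0.5873 -0.2322  0.0765] yaw 74.4 j [-0.38  0.57  0.18  1.19  0.   -0.1 ] F [-0.3 -0.2 -0.1] w 0.0
shift mm [-0.5  0.8 -0.5] spin -0.3
```

```bash
python3 - <<'E'
from h import *
b=snap('scene'); cv2.imwrite('pics/s2.png',cv2.resize(cv2.cvtColor(b['pixels'],cv2.COLOR_RGB2BGR)[110:240,210:380],None,fx=4.5,fy=4.5,interpolation=cv2.INTER_CUBIC))
o=readout.get_obs();print(proj(b,o['eef_pos']), (proj(b,o['eef_pos'])-[210,110])*4.5,o['grip_width'],o['grasp_force'])
E
```

```text
[[302.10918271 182.19450884]] [[414.4913222  324.87528977]] -0.00031624503637702774 0.0
```

View pics/s2.png

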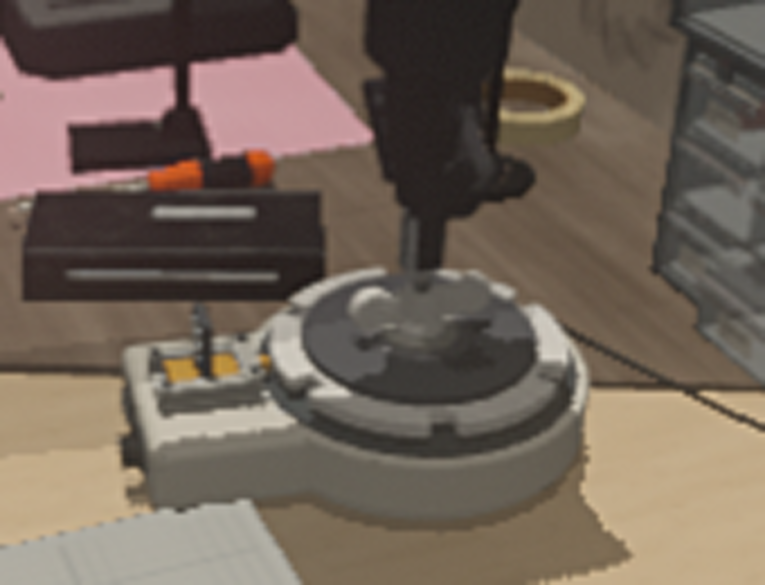

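The fingers shut on nothing. In the picture the fingertips end around (420,280) in the crop, just above or behind the nut hub at (425,310). I'll compare with the earlier crop to see where the tips really are.

```bash
python3 - <<'E'
from h import *
b=snap('scene')
R=cv2.Rodrigues(b['rvec'])[0];print('campos',(-R.T@np.array(b['tvec']).ravel()).round(3))
o=readout.get_obs();e=o['eef_pos'];print('axis px z=.07,.0765,.106,.14',proj(b,[[*e[:2],z] for z in (.07,.0765,.106,.14)]).round(1).tolist())
old=cv2.resize(cv2.imread('pics/sb.png'),(120,70),interpolation=cv2.INTER_AREA).astype(int)
new=cv2.cvtColor(b['pixels'],cv2.COLOR_RGB2BGR)[160:230,232:352].astype(int)
go,gn=old.mean(2),new.mean(2)
print('cols 288..320');
for r in range(160,188): print(r,' '.join('%3d'%v for v in gn[r-160,56:88]),)
print('old')
for r in range(166,188): print(r,' '.join('%3d'%v for v in go[r-160,56:88]),)
E
```

```text
campos [ 0.046 -0.795  0.552]
axis px z=.07,.0765,.106,.14 [[301.9, 184.3], [302.1, 182.2], [302.8, 172.2], [303.7, 160.3]]
cols 288..320
160  93  92  93  94  94  92  92  92  96  97  90  66  61  76  65  39  34  36  34  35  43  79  98  99 100 102 100  96  94  92  90  89
161  94  93  93  94  93  92  91  92  93  96  89  66  62  76  65  41  36  37  34  34  43  78  94  95  97  99 100  99  95  91  92  91
162  94  92  92  92  93  93  94  92  91  94  87  67  63  76  65  39  35  35  36  34  45  81  98  95  94  95  99 101  99  95  93  92
163  96  95  93  91  91  92  91  91  92  90  83  60  59  76  64  36  35  37  36  34  49  85 100  96  93  92  95  98 102 100  96  91
164  98  98  95  92  92  91  90  90  91  91  81  63  62  77  63  38  33  37  34  34  54  87 101  99  97  94  94  94  99 103 100  95
165  94  97  97  94  93  90  90  88  89  92  84  62  63  78  62  35  37  37  35  35  59  88  99 100  99  99  97  95  95  97 102 100
166  92  95  99  98  95  92  90  89  89  92  81  57  64  73  57  35  36  35  35  35  63  89  96  97  98  99 100  99  95  94  98 101
167  92  91  95  98  97  93  91  89  8
[... 4941 characters left out ...]
  92  82  67  66  62  56  54  55  59  77
183  86  88  91  96  96  95  89  85  88  85  84  98 116 125 128 128 118 107 102 102 125 143 143 118  85  90  88  76  69  74  82  86
184  80  79  78  86  85  70  65  69  81  89  95  98 103 108 110 110 106 102 103 124 149 157 142 117 104 111 107  94  85  86  88  89
185  77  67  57  59  61  56  60  67  87 115 135 141 142 143 138 133 139 145 144 148 151 139 112 101 112 115 101  88  87  89  89  87
186  77  61  52  54  58  64  68  74  89 102 109 118 131 144 145 144 146 148 140 129 115 103 101 109 114 109  96  87  88  88  89  88
187  86  74  60  61  71  79  86  99 108 109 103  95  92  98 100 101 101 101  96  97 102 107 111 112 105  92  87  87  88  87  89  88
```

```bash
python3 - <<'E'
from h import *
a=snap('top');b=snap('scene')
R=cv2.Rodrigues(a['rvec'])[0];print('campos top',(-R.T@np.array(a['tvec']).ravel()).round(3))
o=readout.get_obs();e=o['eef_pos']
for z in (.0765,.11,.15,.2,.25,.3):
  print(z,'top',((proj(a,[*e[:2],z])[0]-[200,108])*5).round(),'scene',((proj(b,[*e[:2],z])[0]-[210,110])*4.5).round())
r=ray(b,(303,169),.0765);print('if z right:',r.round(3))
s=lambda c,x0,y0,x1,y1,k:cv2.resize(cv2.cvtColor(c['pixels'],cv2.COLOR_RGB2BGR)[y0:y1,x0:x1],None,fx=k,fy=k,interpolation=cv2.INTER_CUBIC)
A=s(a,200,108,300,228,3.8)
B=s(b,265,100,345,200,4.56)
cv2.imwrite('pics/c3.png',np.hstack([A,B]));print(A.shape,B.shape)
E
```

```text
campos top [ 0.219 -0.197  1.084]
0.0765 top [315. 228.] scene [414. 325.]
0.11 top [317. 208.] scene [418. 274.]
0.15 top [319. 182.] scene [423. 210.]
0.2 top [322. 147.] scene [429. 126.]
0.25 top [325. 108.] scene [436.  36.]
0.3 top [329.  65.] scene [442. -58.]
if z right: [ 0.635 -0.182  0.077]
(456, 380, 3) (456, 365, 3)
```

View pics/c3.png

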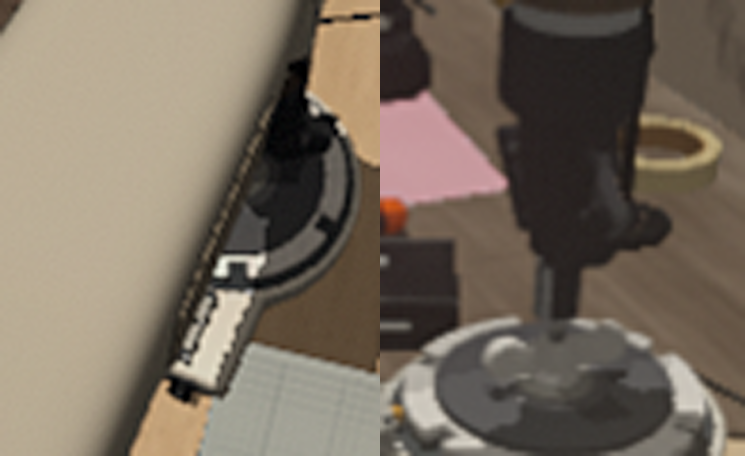

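```bash
cat >> h.py <<'E'
def tri(a,ua,b,ub):
    def P(c):return np.hstack([cv2.Rodrigues(np.array(c['rvec']))[0],np.array(c['tvec']).reshape(3,1)])
    u=lambda c,p:cv2.undistortPoints(np.array([[p]],float),c['K'],c['dist'])[0].T
    X=cv2.triangulatePoints(P(a),P(b),u(a,ua),u(b,ub));X=(X[:3]/X[3]).ravel()
    return X.round(4),(proj(a,X)[0]-ua).round(1),(proj(b,X)[0]-ub).round(1)
E
python3 - <<'E'
from h import *
a=snap('top');b=snap('scene')
print('knuckle',*tri(a,(285.5,144),b,(327.5,149.3)))
print('stud',*tri(a,(262.6,150),b,(303.3,172.6)))
to(.588,-.2315,.077)
E
```

```text
knuckle [ 0.5818 -0.2958  0.1932] [ 2.7 -3.9] [-5.1  1.6]
stud [ 0.5892 -0.2308  0.1033] [ 0.1 -0.2] [-0.3  0.1]
t 4.15 tcp [ 0.5873 -0.2321  0.0765] yaw 74.4 j [-0.38  0.57  0.18  1.19  0.   -0.1 ] F [-0.5 -0.3  0.3] w -0.0
shift mm [-0.5  0.8 -0.5] spin None
```

The stud triangulates to (0.589, -0.231), as expected, and the gripper knuckle lies over it in xy. So the tips look about 35 mm higher than reported. I'll open the fingers, lower a safe 12 mm and look again.

Request:
{"name": "jog_arm", "arguments": {
  "motion": [
    {"x": 0, "y": 0, "z": 0, "spin": 0, "fingers": -1},
    {"x": 0, "y": 0, "z": 0, "spin": 0, "fingers": -1},
    {"x": 0, "y": 0, "z": 0, "spin": 0, "fingers": -1},
    {"x": 0, "y": 0, "z": 4, "spin": 0, "fingers": -1},
    {"x": 0, "y": 0, "z": 8, "spin": 0, "fingers": -1},
    {"x": 0, "y": 0, "z": 12, "spin": 0, "fingers": -1},
    {"x": 0, "y": 0, "z": 12, "spin": 0, "fingers": -1}
  ]
}}

```text
clock: 5.03
eef_pos: [0.5869, -0.232, 0.0638]
tool_rot: [0.136, 0.991, 0.0, -0.001]
ft_force: [0.3, -0.6, -0.1]
grip_width: 0.0851
grasp_force: 0.0
```

```bash
python3 - <<'E'
from h import *
to(.589,-.231,.077)
b=snap('scene');e=readout.get_obs()['eef_pos']
R=Ro.from_quat(readout.get_obs()['tool_rot']).as_matrix()
for s in (-1,1):
  for z in (.078,.1,.113,.149): print(s,z,((proj(b,[*(e+R[:,1]*s*.05)[:2],z])[0]-[255,95])*5).round())
cv2.imwrite('pics/o4.png',cv2.resize(cv2.cvtColor(b['pixels'],cv2.COLOR_RGB2BGR)[95:215,255:365],None,fx=5,fy=5,interpolation=cv2.INTER_CUBIC))
E
```

```text
t 5.03 tcp [ 0.5869 -0.232   0.0638] yaw 74.4 j [-0.38  0.58  0.17  1.16 -0.   -0.1 ] F [ 0.3 -0.6 -0.1] w 0.0851
shift mm [ -1.8   1.5 -13.2] spin None
-1 0.078 [280. 484.]
-1 0.1 [284. 445.]
-1 0.113 [286. 422.]
-1 0.149 [292. 357.]
1 0.078 [194. 388.]
1 0.1 [196. 352.]
1 0.113 [197. 330.]
1 0.149 [201. 268.]
```

View pics/o4.png

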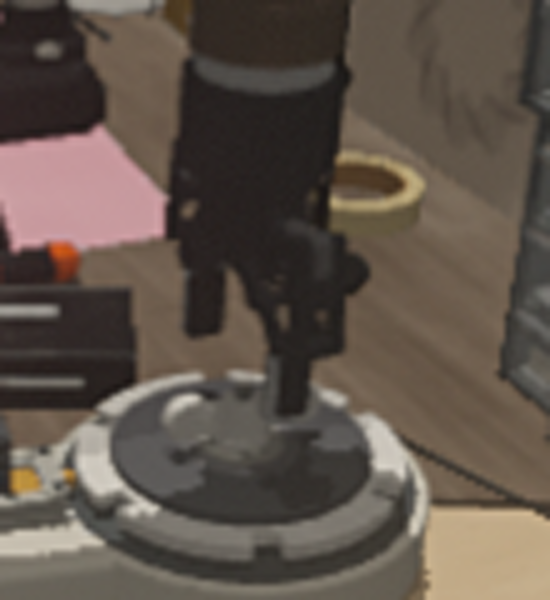

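The open fingertips are at (290,415) and (205,332), which is z of about 0.113 for both. The reported TCP would put them at 0.077, so the real tips are about 36 mm higher. I'll trust the camera's relative height and lower another 25 mm, watching the force.

Request:
{"name": "jog_arm", "arguments": {
  "motion": [
    {"x": -2, "y": 1, "z": 5, "spin": 0, "fingers": -1},
    {"x": -2, "y": 1, "z": 10, "spin": 0, "fingers": -1},
    {"x": -2, "y": 1, "z": 14, "spin": 0, "fingers": -1},
    {"x": -2, "y": 1, "z": 18, "spin": 0, "fingers": -1},
    {"x": -2, "y": 1, "z": 18, "spin": 0, "fingers": -1}
  ]
}}

```text
clock: 5.7
eef_pos: [0.5891, -0.2316, 0.046]
tool_rot: [0.136, 0.991, 0.0, -0.0]
ft_force: [0.1, 0.4, -0.2]
grip_width: 0.0851
grasp_force: 0.0
```

At this reading the open tips would already be inside the lap if the reported height were true, and there is no force. That confirms the offset, so I'll lower 7 mm more and close.

Request:
{"name": "jog_arm", "arguments": {
  "motion": [
    {"x": 0, "y": 0, "z": 4, "spin": 0, "fingers": -1},
    {"x": 0, "y": 0, "z": 7, "spin": 0, "fingers": -1},
    {"x": 0, "y": 0, "z": 7, "spin": 0, "fingers": 0},
    {"x": 0, "y": 0, "z": 7, "spin": 0, "fingers": 1},
    {"x": 0, "y": 0, "z": 7, "spin": 0, "fingers": 1},
    {"x": 0, "y": 0, "z": 7, "spin": 0, "fingers": 1},
    {"x": 0, "y": 0, "z": 7, "spin": 0, "fingers": 1}
  ]
}}

```text
clock: 6.58
eef_pos: [0.5903, -0.2296, 0.0403]
tool_rot: [0.135, 0.991, 0.002, 0.001]
ft_force: [0.6, 5.4, 3.7]
grip_width: 0.0242
grasp_force: 58.7
```

The hub is gripped at 24 mm. Now I'll turn the disc about 22° clockwise, slowly.

Request:
{"name": "jog_arm", "arguments": {
  "motion": [
    {"x": 0, "y": 0, "z": 0, "spin": 3, "fingers": 1},
    {"x": 0, "y": 0, "z": 0, "spin": 7, "fingers": 1},
    {"x": 0, "y": 0, "z": 0, "spin": 11, "fingers": 1},
    {"x": 0, "y": 0, "z": 0, "spin": 15, "fingers": 1},
    {"x": 0, "y": 0, "z": 0, "spin": 19, "fingers": 1},
    {"x": 0, "y": 0, "z": 0, "spin": 22, "fingers": 1},
    {"x": 0, "y": 0, "z": 0, "spin": 22, "fingers": 1},
    {"x": 0, "y": 0, "z": 0, "spin": 22, "fingers": 1}
  ]
}}

```text
clock: 7.58
eef_pos: [0.5906, -0.229, 0.0404]
tool_rot: [0.321, 0.947, 0.002, 0.0]
ft_force: [0.7, 6.4, 3.3]
grip_width: 0.0242
grasp_force: 58.7
```

Request:
{"name": "jog_arm", "arguments": {
  "motion": [
    {"x": 0, "y": 0, "z": 0, "spin": 0, "fingers": -1},
    {"x": 0, "y": 0, "z": 0, "spin": 0, "fingers": -1},
    {"x": 0, "y": 0, "z": 0, "spin": 0, "fingers": -1},
    {"x": 0, "y": 0, "z": 0, "spin": 0, "fingers": -1},
    {"x": 0, "y": 0, "z": -40, "spin": 0, "fingers": -1},
    {"x": 0, "y": 0, "z": -80, "spin": 0, "fingers": -1},
    {"x": 0, "y": 0, "z": -120, "spin": 0, "fingers": -1},
    {"x": 0, "y": 0, "z": -120, "spin": 0, "fingers": -1}
  ]
}}

```text
clock: 8.57
eef_pos: [0.592, -0.233, 0.1642]
tool_rot: [0.322, 0.947, -0.0, 0.004]
ft_force: [-0.5, -0.7, -0.2]
grip_width: 0.0855
grasp_force: 0.0
```

```bash
python3 - <<'E'
from h import *
to(.4724,-.181,.10,156.8)
E
```

```text
t 8.57 tcp [ 0.592  -0.233   0.1642] yaw 52.4 j [-0.37  0.52  0.34  1.38 -0.    0.28] F [-0.5 -0.7 -0.2] w 0.0855
shift mm [127.1 -31.9  63. ] spin 75.6
```

Request:
{"name": "jog_arm", "arguments": {
  "motion": [
    {"x": 30, "y": -8, "z": 0, "spin": 10, "fingers": -0.2},
    {"x": 60, "y": -16, "z": 0, "spin": 20, "fingers": -0.2},
    {"x": 90, "y": -24, "z": 0, "spin": 30, "fingers": -0.2},
    {"x": 110, "y": -29, "z": 0, "spin": 40, "fingers": -0.2},
    {"x": 128, "y": -33, "z": 0, "spin": 50, "fingers": -0.2},
    {"x": 128, "y": -33, "z": 0, "spin": 60, "fingers": -0.2},
    {"x": 128, "y": -33, "z": 0, "spin": 70, "fingers": -0.2},
    {"x": 128, "y": -33, "z": 0, "spin": 75.6, "fingers": -0.2}
  ]
}}

```text
clock: 9.57
eef_pos: [0.4671, -0.1797, 0.1585]
tool_rot: [0.836, 0.549, -0.001, -0.001]
ft_force: [0.1, -0.1, 0.3]
grip_width: 0.0514
grasp_force: 0.0
```

```bash
cat >> h.py <<'E'
def ring(c,r=.081,z=.064,ctr=(.589,-.231)):
    th=np.arange(0,360,1.); P=[[ctr[0]+r*np.cos(np.radians(t)),ctr[1]+r*np.sin(np.radians(t)),z] for t in th]
    uv=proj(c,P).astype(np.float32); g=cv2.cvtColor(c['pixels'],cv2.COLOR_RGB2GRAY)
    return th,cv2.remap(g,uv[:,0].copy(),uv[:,1].copy(),cv2.INTER_LINEAR).ravel()
E
python3 - <<'E'
from h import *
to(.4713,-.1806,.10,156.8)
for n in ('top','scene'):
  c=snap(n);th,g=ring(c);print(n)
  for k in range(0,360,20): print(k,g[k:k+20].tolist())
s=snap('top');w=snap('scene')
k=lambda c,x0,y0:cv2.resize(cv2.cvtColor(c['pixels'],cv2.COLOR_RGB2BGR)[y0:y0+100,x0:x0+100],None,fx=4,fy=4,interpolation=cv2.INTER_CUBIC)
cv2.imwrite('pics/p5.png',np.hstack([k(s,212,115),k(w,240,125)]))
E
```

```text
t 9.57 tcp [ 0.4671 -0.1797  0.1585] yaw -23.4 j [-0.37  0.26 -0.06  1.25 -0.    1.61] F [ 0.1 -0.1  0.3] w 0.0514
shift mm [ 0.8  4.3 58.5] spin -0.2
top
0 [64, 69, 73, 68, 60, 55, 52, 49, 46, 48, 75, 103, 135, 167, 184, 197, 205, 206, 207, 205]
20 [204, 207, 209, 205, 200, 196, 164, 134, 103, 57, 28, 84, 133, 156, 176, 193, 190, 194, 197, 189]
40 [175, 156, 137, 125, 122, 125, 129, 132, 134, 136, 137, 138, 139, 141, 143, 143, 144, 145, 147, 148]
60 [148, 149, 151, 152, 152, 153, 153, 154, 154, 155, 155, 155, 156, 156, 156, 156, 157, 158, 158, 158]
80 [158, 157, 157, 158, 158, 158, 158, 158, 158, 158, 158, 158, 157, 157, 157, 157, 157, 156, 156, 155]
100 [154, 153, 152, 151, 151, 151, 150, 149, 147, 146, 144, 143, 142, 141, 139, 136, 133, 131, 128, 126]
120 [123, 119, 116, 112, 108, 103, 98, 93, 87, 81, 76, 71, 66, 61, 58, 57, 56, 53, 48, 42]
140 [31, 18, 6, 7, 9, 11, 11, 9, 8, 8, 8, 8, 8, 8, 7, 5, 3, 3, 7, 14]
160 [38, 63, 110, 145, 167, 181, 187, 188, 187, 181, 176, 169, 162, 157, 156, 143, 130, 105, 80, 77]
180 [79, 79, 81, 83, 84, 86, 88, 88, 88, 88, 85, 84, 82, 81, 81, 82, 84, 
[... 1951 characters left out ...]
49, 154, 154, 154, 153, 155, 159, 163, 166, 168, 168, 167, 167, 167, 166, 167]
240 [167, 166, 163, 161, 160, 161, 162, 165, 168, 175, 177, 179, 178, 174, 173, 173, 172, 173, 177, 181]
260 [183, 180, 178, 177, 179, 182, 184, 181, 179, 181, 186, 192, 188, 149, 115, 87, 73, 73, 83, 93]
280 [99, 108, 127, 149, 168, 184, 191, 195, 198, 203, 202, 201, 200, 201, 200, 200, 199, 200, 200, 201]
300 [201, 201, 201, 200, 200, 199, 199, 198, 198, 198, 197, 198, 198, 198, 198, 198, 197, 197, 196, 196]
320 [195, 195, 195, 195, 195, 196, 197, 198, 198, 198, 196, 193, 179, 161, 142, 128, 120, 109, 96, 99]
340 [106, 117, 129, 149, 166, 183, 196, 198, 200, 201, 201, 198, 197, 198, 197, 195, 196, 195, 198, 195]
```

View pics/p5.png

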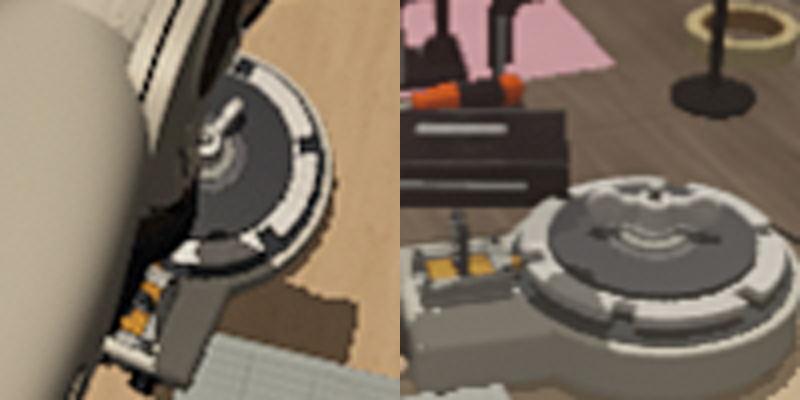

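The picture shows the disc turned: both views give notches at about 36.5° mod 60°, against 36.8° for the bolt. I'll lower onto the tab.

Request:
{"name": "jog_arm", "arguments": {
  "motion": [
    {"x": 1, "y": 3, "z": 25, "spin": 0, "fingers": -0.2},
    {"x": 1, "y": 3, "z": 50, "spin": 0, "fingers": -0.2},
    {"x": 1, "y": 3, "z": 75, "spin": 0, "fingers": -0.2},
    {"x": 1, "y": 3, "z": 95, "spin": 0, "fingers": -0.2},
    {"x": 1, "y": 3, "z": 108, "spin": 0, "fingers": -0.2},
    {"x": 1, "y": 3, "z": 116, "spin": 0, "fingers": -0.2},
    {"x": 1, "y": 3, "z": 116, "spin": 0, "fingers": -0.2}
  ]
}}

```text
clock: 10.65
eef_pos: [0.4709, -0.18, 0.0432]
tool_rot: [0.835, 0.551, -0.0, -0.0]
ft_force: [-0.8, 0.1, 0.5]
grip_width: 0.0514
grasp_force: 0.0
```

Request:
{"name": "jog_arm", "arguments": {
  "motion": [
    {"x": 0, "y": 0, "z": 0, "spin": 0, "fingers": 0.4},
    {"x": 0, "y": 0, "z": 0, "spin": 0, "fingers": 1},
    {"x": 0, "y": 0, "z": 0, "spin": 0, "fingers": 1},
    {"x": 0, "y": 0, "z": 0, "spin": 0, "fingers": 1},
    {"x": 0, "y": 0, "z": 0, "spin": 0, "fingers": 1}
  ]
}}

```text
clock: 11.28
eef_pos: [0.4737, -0.1812, 0.0446]
tool_rot: [0.835, 0.55, 0.002, 0.002]
ft_force: [4.4, -1.8, -1.3]
grip_width: 0.0063
grasp_force: 61.7
```

The tab is gripped at about 7 mm. I'll push inwards.

Request:
{"name": "jog_arm", "arguments": {
  "motion": [
    {"x": 0, "y": 2, "z": 0, "spin": 0, "fingers": 1},
    {"x": 0, "y": 4, "z": 0, "spin": 0, "fingers": 1},
    {"x": 0, "y": 6, "z": 0, "spin": 0, "fingers": 1},
    {"x": 0, "y": 8, "z": 0, "spin": 0, "fingers": 1},
    {"x": 0, "y": 10, "z": 0, "spin": 0, "fingers": 1},
    {"x": 0, "y": 12, "z": 0, "spin": 0, "fingers": 1},
    {"x": 0, "y": 14, "z": 0, "spin": 0, "fingers": 1},
    {"x": 0, "y": 14, "z": 0, "spin": 0, "fingers": 1}
  ]
}}

```text
clock: 12.28
eef_pos: [0.4838, -0.1857, 0.0445]
tool_rot: [0.835, 0.55, -0.0, 0.0]
ft_force: [-1.7, -0.2, 5.9]
grip_width: 0.0064
grasp_force: 62.8
```

Request:
{"name": "jog_arm", "arguments": {
  "motion": [
    {"x": 0, "y": 2, "z": 0, "spin": 0, "fingers": 1},
    {"x": 0, "y": 4, "z": 0, "spin": 0, "fingers": 1},
    {"x": 0, "y": 6, "z": 0, "spin": 0, "fingers": 1},
    {"x": 0, "y": 8, "z": 0, "spin": 0, "fingers": 1},
    {"x": 0, "y": 8, "z": 0, "spin": 0, "fingers": 1},
    {"x": 0, "y": 8, "z": 0, "spin": 0, "fingers": 1}
  ]
}}

```text
clock: 13.02
eef_pos: [0.488, -0.1876, 0.0444]
tool_rot: [0.835, 0.55, -0.002, -0.002]
ft_force: [-7.9, 2.7, 12.5]
grip_width: 0.0061
grasp_force: 63.7
```

Request:
{"name": "jog_arm", "arguments": {
  "motion": [
    {"x": 0, "y": 2, "z": 0, "spin": 0, "fingers": 1},
    {"x": 0, "y": 4, "z": 0, "spin": 0, "fingers": 1},
    {"x": 0, "y": 4, "z": 0, "spin": 0, "fingers": 1},
    {"x": 0, "y": 4, "z": 0, "spin": 0, "fingers": 1}
  ]
}}

```text
clock: 13.52
eef_pos: [0.4878, -0.1875, 0.0443]
tool_rot: [0.835, 0.55, -0.004, -0.005]
ft_force: [-16.8, 6.5, 21.5]
grip_width: 0.0063
grasp_force: 65.0
```

The bolt is at its hard stop, home: 15.6 mm of travel, no further motion, and the force is rising. I'll relax, open and go back to the nut.

Request:
{"name": "jog_arm", "arguments": {
  "motion": [
    {"x": 0, "y": -4, "z": 0, "spin": 0, "fingers": 1},
    {"x": 0, "y": -4, "z": 0, "spin": 0, "fingers": -0.2},
    {"x": 0, "y": -4, "z": 0, "spin": 0, "fingers": -0.2},
    {"x": 0, "y": -4, "z": 0, "spin": 0, "fingers": -0.2},
    {"x": 0, "y": -4, "z": -30, "spin": 0, "fingers": -0.2},
    {"x": 0, "y": -4, "z": -70, "spin": 0, "fingers": -0.2},
    {"x": 0, "y": -4, "z": -115, "spin": 0, "fingers": -0.2},
    {"x": 0, "y": -4, "z": -115, "spin": -8, "fingers": -0.2}
  ]
}}

```text
clock: 14.52
eef_pos: [0.4943, -0.1899, 0.1626]
tool_rot: [0.793, 0.609, 0.002, 0.004]
ft_force: [-0.2, 0.0, -0.6]
grip_width: 0.0513
grasp_force: 0.0
```

```bash
python3 - <<'E'
from h import *
to(.590,-.230,.16,53)
c=snap('scene')
for n in (c,): 
  th,g=ring(n); m=(g[200:240]<110); print(th[200:240][m], th[260:300][g[260:300]<110])
# tab position: dark pixels near expected top for drawn/home
for r in (.128,.112): print(r,proj(c,[.589-r*.919,-.231+r*.394,.098]).round(1))
gy=cv2.cvtColor(c['pixels'],cv2.COLOR_RGB2GRAY);print(gy[176:196:2,248:276].tolist())
E
```

```text
t 14.53 tcp [ 0.4943 -0.1899  0.1626] yaw -14.9 j [-0.37  0.31  0.01  1.26 -0.    1.46] F [-0.2  0.  -0.6] w 0.0513
shift mm [-14.1 102.8   3.5] spin -67.9
[200. 201. 206. 210. 211. 212. 213. 214. 215. 216. 217. 218. 219. 220.
 221. 222. 223. 224.] [275. 276. 277. 278. 279. 280. 281.]
0.128 [[253.4 180.3]]
0.112 [[259.7 179.6]]
[[48, 47, 47, 47, 48, 46, 44, 43, 44, 45, 43, 41, 42, 43, 46, 45, 44, 44, 44, 44, 42, 44, 42, 42, 42, 59, 116, 164], [99, 101, 103, 106, 105, 103, 101, 97, 96, 97, 84, 70, 80, 88, 100, 104, 106, 102, 97, 95, 94, 93, 92, 95, 128, 164, 176, 175], [97, 96, 96, 99, 103, 105, 103, 99, 97, 97, 97, 88, 82, 83, 89, 98, 101, 104, 102, 96, 91, 102, 138, 167, 177, 179, 177, 178], [101, 99, 97, 97, 98, 102, 104, 103, 101, 106, 117, 98, 56, 54, 57, 73, 85, 85, 88, 101, 135, 159, 164, 176, 176, 175, 176, 178], [98, 93, 91, 87, 87, 89, 91, 95, 99, 102, 99, 85, 53, 45, 49, 64, 95, 140, 168, 178, 166, 116, 148, 177, 176, 176, 177, 179], [165, 162, 155, 147, 156, 156, 157, 159, 156, 141, 120, 113, 57, 46, 83, 121, 134, 147, 170, 160, 86, 96, 154, 180, 179, 177, 178, 179], [148, 145, 139, 129, 112, 101, 96, 95, 95, 86, 84, 84, 52, 46, 91, 143, 161, 158, 148, 117, 87, 98, 109, 122, 122, 117, 111, 130], [72, 72, 70, 74, 114, 146, 144, 143, 139, 134, 118, 63, 44, 44, 68, 129, 165, 164, 163, 144, 120, 150, 145, 141, 160, 172, 169, 167], [83, 95, 103, 90, 107, 129, 146, 147, 147, 149, 148, 125, 60, 45, 54, 92, 117, 93, 57, 69, 88, 82, 73, 88, 120, 131, 130, 144], [151, 159, 159, 160, 152, 152, 170, 161, 160, 158, 159, 160, 157, 150, 127, 97, 91, 88, 81, 82, 74, 54, 46, 51, 71, 91, 100, 112]]
```

The tab top is at column 260, which matches home. On to the nut.

Request:
{"name": "jog_arm", "arguments": {
  "motion": [
    {"x": 0, "y": 25, "z": 0, "spin": -8, "fingers": -1},
    {"x": -5, "y": 50, "z": 0, "spin": -17, "fingers": -1},
    {"x": -10, "y": 75, "z": 0, "spin": -26, "fingers": -1},
    {"x": -14, "y": 103, "z": 0, "spin": -35, "fingers": -1},
    {"x": -14, "y": 103, "z": 0, "spin": -44, "fingers": -1},
    {"x": -14, "y": 103, "z": 0, "spin": -53, "fingers": -1},
    {"x": -14, "y": 103, "z": 0, "spin": -62, "fingers": -1},
    {"x": -14, "y": 103, "z": 0, "spin": -68, "fingers": -1}
  ]
}}

```text
clock: 15.58
eef_pos: [0.5866, -0.229, 0.1571]
tool_rot: [0.318, 0.948, 0.0, -0.001]
ft_force: [-0.4, -0.6, -0.1]
grip_width: 0.0854
grasp_force: 0.0
```

```bash
python3 - <<'E'
from h import *
to(.590,-.230,.0405,53)
E
```

```text
t 15.57 tcp [ 0.5866 -0.229   0.1571] yaw 52.9 j [-0.37  0.52  0.32  1.37  0.    0.27] F [-0.4 -0.6 -0.1] w 0.0854
shift mm [ -3.5   1.4 116.6] spin -0.1
```

Request:
{"name": "jog_arm", "arguments": {
  "motion": [
    {"x": -2, "y": 0, "z": 30, "spin": 0, "fingers": -1},
    {"x": -2, "y": 0, "z": 60, "spin": 0, "fingers": -1},
    {"x": -2, "y": 0, "z": 85, "spin": 0, "fingers": -1},
    {"x": -2, "y": 0, "z": 105, "spin": 0, "fingers": -1},
    {"x": -2, "y": 0, "z": 116, "spin": 0, "fingers": -1},
    {"x": -2, "y": 0, "z": 116, "spin": 0, "fingers": -1},
    {"x": -2, "y": 0, "z": 116, "spin": 0, "fingers": 0},
    {"x": -2, "y": 0, "z": 116, "spin": 0, "fingers": 1}
  ]
}}

```text
clock: 16.58
eef_pos: [0.5895, -0.2308, 0.0437]
tool_rot: [0.319, 0.948, -0.0, 0.001]
ft_force: [0.1, -0.4, -0.3]
grip_width: 0.0516
grasp_force: 0.0
```

Request:
{"name": "jog_arm", "arguments": {
  "motion": [
    {"x": 0, "y": 0, "z": 0, "spin": 0, "fingers": 1},
    {"x": 0, "y": 0, "z": 0, "spin": 0, "fingers": 1},
    {"x": 0, "y": 0, "z": 0, "spin": 0, "fingers": 1}
  ]
}}

```text
clock: 16.95
eef_pos: [0.5904, -0.2289, 0.0438]
tool_rot: [0.318, 0.948, 0.002, 0.001]
ft_force: [1.7, 5.2, 3.3]
grip_width: 0.0222
grasp_force: 55.2
```

Request:
{"name": "jog_arm", "arguments": {
  "motion": [
    {"x": 0, "y": 0, "z": 0, "spin": 6, "fingers": 1},
    {"x": 0, "y": 0, "z": 0, "spin": 12, "fingers": 1},
    {"x": 0, "y": 0, "z": 0, "spin": 18, "fingers": 1},
    {"x": 0, "y": 0, "z": 0, "spin": 24, "fingers": 1},
    {"x": 0, "y": 0, "z": 0, "spin": 30, "fingers": 1},
    {"x": 0, "y": 0, "z": 0, "spin": 36, "fingers": 1},
    {"x": 0, "y": 0, "z": 0, "spin": 42, "fingers": 1},
    {"x": 0, "y": 0, "z": 0, "spin": 48, "fingers": 1}
  ]
}}

```text
clock: 17.95
eef_pos: [0.5918, -0.2282, 0.0438]
tool_rot: [0.677, 0.736, 0.003, 0.001]
ft_force: [6.4, 6.3, 1.9]
grip_width: 0.0215
grasp_force: 55.0
```

```bash
python3 - <<'E'
from h import *
to(.590,-.230,.0405); print(readout.get_obs()['ft_torque'].round(2))
E
```

```text
t 17.95 tcp [ 0.5918 -0.2282  0.0438] yaw 4.8 j [-0.37  0.6   0.14  1.11  0.01  1.12] F [6.4 6.3 1.9] w 0.0215
shift mm [-1.7 -2.   3.3] spin None
[ 1.31 -1.25  0.26]
```

Torque about z is about 0.2–0.26 N m, the thread drag, so the nut is turning. Continuing.

Request:
{"name": "jog_arm", "arguments": {
  "motion": [
    {"x": 0, "y": 0, "z": 0, "spin": 6, "fingers": 1},
    {"x": 0, "y": 0, "z": 0, "spin": 12, "fingers": 1},
    {"x": 0, "y": 0, "z": 0, "spin": 18, "fingers": 1},
    {"x": 0, "y": 0, "z": 0, "spin": 24, "fingers": 1},
    {"x": 0, "y": 0, "z": 0, "spin": 30, "fingers": 1},
    {"x": 0, "y": 0, "z": 0, "spin": 36, "fingers": 1},
    {"x": 0, "y": 0, "z": 0, "spin": 42, "fingers": 1},
    {"x": 0, "y": 0, "z": 0, "spin": 48, "fingers": 1}
  ]
}}

```text
clock: 18.95
eef_pos: [0.5934, -0.2287, 0.0439]
tool_rot: [0.918, 0.397, 0.005, 0.001]
ft_force: [8.7, 5.0, -1.5]
grip_width: 0.022
grasp_force: 54.9
```

```bash
python3 - <<'E'
from h import *
to(.590,-.230,.0405); print(readout.get_obs()['ft_torque'].round(2))
E
```

```text
t 18.95 tcp [ 0.5934 -0.2287  0.0439] yaw -43.2 j [-0.37  0.6   0.14  1.11  0.01  1.95] F [ 8.7  5.  -1.5] w 0.022
shift mm [-3.3 -1.6  3.3] spin None
[ 1.   -1.94  0.27]
```

Request:
{"name": "jog_arm", "arguments": {
  "motion": [
    {"x": 0, "y": 0, "z": 0, "spin": 4, "fingers": 1},
    {"x": 0, "y": 0, "z": 0, "spin": 8, "fingers": 1},
    {"x": 0, "y": 0, "z": 0, "spin": 12, "fingers": 1},
    {"x": 0, "y": 0, "z": 0, "spin": 16, "fingers": 1},
    {"x": 0, "y": 0, "z": 0, "spin": 20, "fingers": 1},
    {"x": 0, "y": 0, "z": 0, "spin": 24, "fingers": 1}
  ]
}}

```text
clock: 19.7
eef_pos: [0.5912, -0.2306, 0.0446]
tool_rot: [0.98, 0.197, 0.002, 0.001]
ft_force: [2.5, 2.3, 5.2]
grip_width: 0.0218
grasp_force: 59.2
```

```bash
python3 - <<'E'
from h import *
to(.590,-.230,.0405); print(readout.get_obs()['ft_torque'].round(2))
E
```

```text
t 19.7 tcp [ 0.5912 -0.2306  0.0446] yaw -67.2 j [-0.37  0.6   0.14  1.11  0.    2.37] F [2.5 2.3 5.2] w 0.0218
shift mm [-0.9 -1.   4.1] spin None
[ 0.11 -0.4   0.34]
```

Request:
{"name": "jog_arm", "arguments": {
  "motion": [
    {"x": 0, "y": 0, "z": 0, "spin": 4, "fingers": 1},
    {"x": 0, "y": 0, "z": 0, "spin": 8, "fingers": 1},
    {"x": 0, "y": 0, "z": 0, "spin": 12, "fingers": 1},
    {"x": 0, "y": 0, "z": 0, "spin": 16, "fingers": 1},
    {"x": 0, "y": 0, "z": 0, "spin": 16, "fingers": 1}
  ]
}}

```text
clock: 20.32
eef_pos: [0.5922, -0.2302, 0.0455]
tool_rot: [0.998, 0.061, 0.004, 0.001]
ft_force: [2.7, 3.0, 7.2]
grip_width: 0.0214
grasp_force: 82.7
```

```bash
python3 - <<'E'
from h import *
to(.590,-.230,.0405); print(readout.get_obs()['ft_torque'].round(2))
E
```

```text
t 20.32 tcp [ 0.5922 -0.2302  0.0455] yaw -83.0 j [-0.37  0.59  0.14  1.11  0.    2.65] F [2.7 3.  7.2] w 0.0214
shift mm [-2.1 -0.5  5. ] spin None
[ 0.65 -0.68  0.74]
```

Torque is 0.74 N m, well above the 0.2 N m drag, so the nut is at its tight stop. I'll hold, then open, lift and check the wing angle.

Request:
{"name": "jog_arm", "arguments": {
  "motion": [
    {"x": 0, "y": 0, "z": 0, "spin": 3, "fingers": 1},
    {"x": 0, "y": 0, "z": 0, "spin": 3, "fingers": 1},
    {"x": 0, "y": 0, "z": 0, "spin": 3, "fingers": -1},
    {"x": 0, "y": 0, "z": 0, "spin": 3, "fingers": -1},
    {"x": 0, "y": 0, "z": 0, "spin": 3, "fingers": -1},
    {"x": 0, "y": 0, "z": 0, "spin": 3, "fingers": -1},
    {"x": 0, "y": 0, "z": -45, "spin": 3, "fingers": -1},
    {"x": 0, "y": 0, "z": -90, "spin": 3, "fingers": -1}
  ]
}}

```text
clock: 21.32
eef_pos: [0.5878, -0.2304, 0.1325]
tool_rot: [0.999, 0.033, -0.001, -0.0]
ft_force: [0.9, -0.5, -0.9]
grip_width: 0.0853
grasp_force: 0.0
```

```bash
python3 - <<'E'
from h import *
to(.488,-.1876,.15,156.8)
E
```

```text
t 21.32 tcp [ 0.5878 -0.2304  0.1325] yaw -86.2 j [-0.37  0.54  0.28  1.32 -0.    2.7 ] F [ 0.9 -0.5 -0.9] w 0.0853
shift mm [-96.8 -49.3 -17.2] spin -63.0
```

Request:
{"name": "jog_arm", "arguments": {
  "motion": [
    {"x": 0, "y": 0, "z": -17, "spin": -9, "fingers": -0.2},
    {"x": -25, "y": -12, "z": -17, "spin": -18, "fingers": -0.2},
    {"x": -50, "y": -25, "z": -17, "spin": -27, "fingers": -0.2},
    {"x": -75, "y": -38, "z": -17, "spin": -36, "fingers": -0.2},
    {"x": -97, "y": -49, "z": -17, "spin": -45, "fingers": -0.2},
    {"x": -97, "y": -49, "z": -17, "spin": -54, "fingers": -0.2},
    {"x": -97, "y": -49, "z": -17, "spin": -63, "fingers": -0.2},
    {"x": -97, "y": -49, "z": -17, "spin": -63, "fingers": -0.2}
  ]
}}

```text
clock: 22.32
eef_pos: [0.4884, -0.1881, 0.1495]
tool_rot: [0.835, 0.55, -0.0, -0.0]
ft_force: [0.7, -0.5, -0.1]
grip_width: 0.0511
grasp_force: 0.0
```

```bash
python3 - <<'E'
from h import *
to(.488,-.1876,.0435,156.8)
a=snap('top');w=snap('scene')
th,g=ring(w);print('notch',th[200:240][g[200:240]<110],th[260:300][g[260:300]<115])
k=lambda c,x0,y0:cv2.resize(cv2.cvtColor(c['pixels'],cv2.COLOR_RGB2BGR)[y0:y0+80,x0:x0+80],None,fx=5,fy=5,interpolation=cv2.INTER_CUBIC)
cv2.imwrite('pics/p6.png',np.hstack([k(a,225,115),k(w,260,145)]))
for t in (28,45,60,75,90,0,-20,-40):
  P=[[.589+s*.043*np.cos(np.radians(t)),-.231+s*.043*np.sin(np.radians(t)),.1] for s in (-1,1)]
  print(t,((proj(a,P)-[225,115])*5).round().tolist(),((proj(w,P)-[260,145])*5+[400,0]).round().tolist())
E
```

```text
t 22.32 tcp [ 0.4884 -0.1881  0.1495] yaw -23.3 j [-0.37  0.31 -0.02  1.24 -0.    1.61] F [ 0.7 -0.5 -0.1] w 0.0511
shift mm [  0.3  -0.5 106. ] spin -0.1
notch [200. 201. 205. 206. 208. 209. 210. 211. 212. 213. 214. 215. 216. 217.
 218. 219. 220. 221.] [273. 274. 275. 276. 277. 278. 279. 280.]
28 [[225.0, 238.0], [154.0, 116.0]] [[584.0, 184.0], [643.0, 107.0]]
45 [[242.0, 225.0], [136.0, 128.0]] [[609.0, 188.0], [619.0, 104.0]]
60 [[253.0, 210.0], [125.0, 142.0]] [[633.0, 189.0], [598.0, 103.0]]
75 [[260.0, 193.0], [118.0, 159.0]] [[654.0, 186.0], [577.0, 106.0]]
90 [[262.0, 175.0], [115.0, 177.0]] [[673.0, 180.0], [559.0, 111.0]]
0 [[190.0, 246.0], [188.0, 107.0]] [[549.0, 170.0], [677.0, 120.0]]
-20 [[165.0, 242.0], [213.0, 111.0]] [[534.0, 156.0], [693.0, 133.0]]
-40 [[142.0, 230.0], [235.0, 123.0]] [[529.0, 141.0], [700.0, 148.0]]
```

View pics/p6.png

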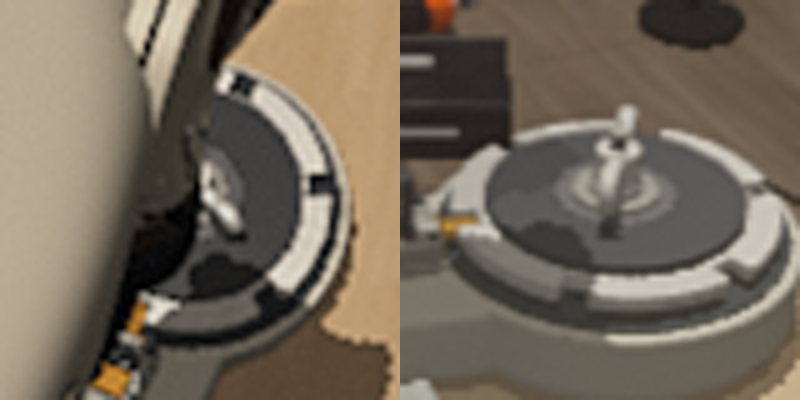

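The wing now lies at about 40° (−140°), with its ends at (240,233) in the top view and (625,112) and (608,200) in the scene view. It turned about 103° and then stopped with the torque rising, and the disc is still locked. Next I'll draw the bolt out.

Request:
{"name": "jog_arm", "arguments": {
  "motion": [
    {"x": 0, "y": 0, "z": 30, "spin": 0, "fingers": -0.2},
    {"x": 0, "y": 0, "z": 60, "spin": 0, "fingers": -0.2},
    {"x": 0, "y": 0, "z": 85, "spin": 0, "fingers": -0.2},
    {"x": 0, "y": 0, "z": 98, "spin": 0, "fingers": -0.2},
    {"x": 0, "y": 0, "z": 106, "spin": 0, "fingers": -0.2},
    {"x": 0, "y": 0, "z": 106, "spin": 0, "fingers": -0.2},
    {"x": 0, "y": 0, "z": 106, "spin": 0, "fingers": 0.4},
    {"x": 0, "y": 0, "z": 106, "spin": 0, "fingers": 1}
  ]
}}

```text
clock: 23.42
eef_pos: [0.4893, -0.1883, 0.0444]
tool_rot: [0.835, 0.551, 0.0, 0.001]
ft_force: [-0.1, -0.1, -0.4]
grip_width: 0.0155
grasp_force: 0.0
```

Request:
{"name": "jog_arm", "arguments": {
  "motion": [
    {"x": 0, "y": 0, "z": 0, "spin": 0, "fingers": 1},
    {"x": 0, "y": 0, "z": 0, "spin": 0, "fingers": 1},
    {"x": 0, "y": -3, "z": 0, "spin": 0, "fingers": 1},
    {"x": 0, "y": -6, "z": 0, "spin": 0, "fingers": 1},
    {"x": 0, "y": -9, "z": 0, "spin": 0, "fingers": 1},
    {"x": 0, "y": -12, "z": 0, "spin": 0, "fingers": 1},
    {"x": 0, "y": -15, "z": 0, "spin": 0, "fingers": 1},
    {"x": 0, "y": -15, "z": 0, "spin": 0, "fingers": 1}
  ]
}}

```text
clock: 24.42
eef_pos: [0.4752, -0.1821, 0.0443]
tool_rot: [0.835, 0.551, 0.001, 0.0]
ft_force: [0.7, -0.9, 7.1]
grip_width: 0.0061
grasp_force: 61.4
```

Request:
{"name": "jog_arm", "arguments": {
  "motion": [
    {"x": 0, "y": -2, "z": 0, "spin": 0, "fingers": 1},
    {"x": 0, "y": -4, "z": 0, "spin": 0, "fingers": 1},
    {"x": 0, "y": -6, "z": 0, "spin": 0, "fingers": 1},
    {"x": 0, "y": -6, "z": 0, "spin": 0, "fingers": 1},
    {"x": 0, "y": -6, "z": 0, "spin": 0, "fingers": 1}
  ]
}}

```text
clock: 25.05
eef_pos: [0.4737, -0.1814, 0.0443]
tool_rot: [0.835, 0.551, 0.003, 0.004]
ft_force: [10.1, -3.2, -3.0]
grip_width: 0.0065
grasp_force: 60.3
```

The bolt is back where it began and against its stop with 10 N. I'll release and lift.

Request:
{"name": "jog_arm", "arguments": {
  "motion": [
    {"x": 0, "y": 2, "z": 0, "spin": 0, "fingers": 1},
    {"x": 0, "y": 3, "z": 0, "spin": 0, "fingers": -0.2},
    {"x": 0, "y": 3, "z": 0, "spin": 0, "fingers": -0.2},
    {"x": 0, "y": 3, "z": 0, "spin": 0, "fingers": -0.2},
    {"x": 0, "y": 3, "z": -40, "spin": 0, "fingers": -0.2},
    {"x": 0, "y": 3, "z": -80, "spin": 0, "fingers": -0.2},
    {"x": 0, "y": 3, "z": -120, "spin": 0, "fingers": -0.2},
    {"x": 0, "y": 3, "z": -120, "spin": 0, "fingers": -0.2}
  ]
}}

```text
clock: 26.05
eef_pos: [0.474, -0.1817, 0.1668]
tool_rot: [0.835, 0.551, 0.002, 0.003]
ft_force: [1.2, -0.2, -0.3]
grip_width: 0.0514
grasp_force: 0.0
```

```bash
python3 - <<'E'
from h import *
to(.48,-.18,.2)
c=snap('scene');gy=cv2.cvtColor(c['pixels'],cv2.COLOR_RGB2GRAY);print(gy[180:194:2,248:276].tolist())
old=cv2.resize(cv2.imread('pics/sb.png',0),(120,70),interpolation=cv2.INTER_AREA);print(old[20:34:2,16:44].tolist())
p6=cv2.resize(cv2.imread('pics/p6.png',0)[:,400:],(80,80),interpolation=cv2.INTER_AREA)
w=gy[145:225,260:340];print('nut diff',np.abs(w.astype(int)-p6)[18:45,36:52].mean().round(1))
E
```

```text
t 26.05 tcp [ 0.474  -0.1817  0.1668] yaw -23.2 j [-0.37  0.26 -0.04  1.26 -0.    1.61] F [ 1.2 -0.2 -0.3] w 0.0514
shift mm [  3.9   5.  -33.1] spin None
[[96, 96, 96, 99, 90, 75, 82, 83, 87, 95, 96, 96, 96, 96, 96, 99, 100, 105, 101, 96, 91, 102, 138, 168, 177, 178, 178, 178], [102, 99, 97, 108, 117, 90, 66, 60, 79, 97, 95, 89, 83, 84, 85, 86, 86, 83, 86, 100, 134, 157, 164, 175, 175, 174, 176, 178], [89, 87, 87, 91, 100, 92, 49, 44, 78, 105, 108, 116, 113, 103, 96, 72, 92, 140, 166, 178, 166, 116, 148, 178, 177, 176, 177, 179], [165, 163, 156, 132, 99, 70, 44, 52, 115, 155, 148, 145, 132, 127, 140, 130, 131, 147, 170, 161, 88, 98, 155, 182, 180, 174, 172, 190], [144, 143, 138, 118, 89, 87, 51, 46, 71, 99, 106, 108, 101, 93, 120, 141, 140, 140, 135, 109, 74, 74, 86, 92, 89, 88, 89, 130], [123, 130, 142, 143, 121, 59, 44, 53, 108, 147, 144, 143, 142, 128, 115, 145, 164, 164, 165, 152, 117, 98, 68, 92, 158, 189, 186, 184], [147, 145, 146, 146, 135, 85, 47, 43, 71, 120, 149, 149, 149, 149, 126, 98, 114, 91, 57, 66, 77, 72, 73, 94, 140, 181, 198, 197]]
[[95, 93, 94, 97, 100, 94, 80, 79
[... 203 characters left out ...]
193, 194], [97, 95, 95, 92, 88, 87, 75, 49, 52, 90, 121, 130, 124, 113, 104, 81, 103, 151, 180, 187, 169, 132, 161, 191, 192, 190, 192, 195], [177, 174, 168, 161, 147, 114, 100, 55, 66, 128, 167, 165, 148, 142, 153, 142, 143, 162, 182, 165, 99, 110, 167, 194, 194, 193, 194, 196], [157, 155, 151, 143, 119, 86, 65, 46, 54, 91, 122, 125, 118, 115, 133, 154, 156, 155, 150, 126, 93, 95, 152, 194, 196, 193, 193, 194], [133, 133, 134, 136, 117, 77, 61, 49, 58, 107, 142, 143, 141, 138, 134, 140, 154, 155, 154, 144, 118, 105, 107, 156, 193, 196, 192, 193], [141, 143, 141, 142, 140, 117, 71, 46, 54, 104, 141, 145, 143, 142, 140, 146, 155, 131, 86, 98, 106, 78, 70, 92, 139, 178, 196, 197]]
nut diff 1.7
```

The tab is back at or slightly past where it started, and the nut hasn't moved. I'll settle and hand in.

Request:
{"name": "jog_arm", "arguments": {
  "motion": [
    {"x": 0, "y": 0, "z": -20, "spin": 0, "fingers": -0.2},
    {"x": 0, "y": 0, "z": -20, "spin": 0, "fingers": -0.2},
    {"x": 0, "y": 0, "z": -20, "spin": 0, "fingers": -0.2}
  ]
}}

```text
clock: 26.48
eef_pos: [0.4712, -0.1806, 0.182]
tool_rot: [0.835, 0.551, -0.001, -0.001]
ft_force: [-0.6, 0.3, -0.4]
grip_width: 0.0511
grasp_force: 0.0
```

```bash
python3 -c "
from workcell import bot
print(bot.job_done())"
```

```text
the job is handed in; nothing more can be done
None
```

I handed the job in at about 26.5 s with the bolt driven home, the wing nut turned to its stop and the bolt drawn back out; the hand-in gave no verdict, and "fully tight" rests on the torque jumping to 0.74 N m after about 103° of turn, not on a joint reading.

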